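# Clip the slide and press the green start button

### The arm

A 7-joint arm with a two-finger parallel gripper is mounted at the origin on the work surface. World frame = base frame: x ahead of the robot, y to its left, z up, the work surface at z = 0. Lengths are in m, angles in degrees, forces in N, time in s.
With the tool pointing down it reaches from about 0.4 to 0.85 m from the base axis. Payload 10.4 kg.
Tool frame: the origin (TCP) lies between the finger pads; the fingertips stand 17 mm ahead of it and the grasp point (between the pads) lies 2 mm behind it; z points along the fingers, y is the line along which they close (so a half turn about z gives the same grasp; the last joint's range is limited). The gripper opens to 85 mm and grips with 20 to 120 N. Pads are 22 mm wide; open, the fingers measure 114 mm over their backs; the gripper's body (76 mm by 85 mm) begins 54 mm behind the grasp point. The pads swing forward as they close: fully open they stand 13 mm farther back than shut.
Start: joints at [-66.039, 19.034, -3.707, 83.658, 1.238, 77.344, -5.071], TCP at [0.267, 0.565, 0.248] pointing down, gripper open.
Joint ranges: [-148.97, 148.97], [-28.65, 121.19], [-84.17, 76.75], [9.2, 138.47], [-72.65, 252.65], [3.7, 117.97], [-149.18, 149.18]. Speed limits (degrees/s): [127.2, 127.2, 159.86, 159.86, 180, 180, 180].

### API

Orientations are given as a 3x3 rotation matrix whose columns are the frame's x, y, z axes.
In Python, from workcell import monitor, cams, hand_in gives the robot as it stands. The module is installed in compiled form; this text tells all that it offers.
- The arm moves only by the tool arm_command, never from a script. Its argument "plan" is text: rows parted by semicolons, each of 7 numbers parted by spaces: the shift along the tool's x, y, z normalised to -1 to 1, where 1 is 250 mm, then the turn, a rotation vector about the tool's x, y, z normalised to -1 to 1, where 1 is pi rad, then the finger opening in mm, from 0 to 85.4. A call has 1 to 20 rows; each row is the pose to reach, as a shift and turn from the pose commanded when the call began, along the tool's axes at that moment, turning the shorter way round; what a row does not reach only later rows make up. A row lasts 1/8 s, in which the tool goes at most 62.5 mm and 10.7 degrees, less where a joint would pass 70% of its speed; a pose out of reach is approached as far as the arm can. A call with a number of a shift or a turn outside -1 to 1 is refused whole. A call with a gripper value outside its range is refused whole. The fingers move at their own pace and stop on an object; "squeeze" is the grip in N (left out, the last holds). Time passes only in rows, so rows that repeat a pose let the fingers close. It gives the time, the measured TCP pose, the force, the opening and the grip force at its end, in the units of the state.
- monitor.get_obs(): the state, without advancing time (a new reading comes with each control period).
- cams.capture(name): name is "side" or "top"; returns a dict with "frame" (384x512x3 uint8, blue, green, red), "fx", "fy", "cx", "cy" (pixels), "R" (3x3) and "t" (3): a world point X has camera coordinates R X + t. Camera axes: x right, y down, z forward; pixel columns grow to the right and rows downward; lengths in m; the calibration is good to about 2 mm. A picture is of the moment at which its call begins. There is no depth.
- hand_in(): hands the job in; it is judged then, once.
The state is a dict: "t": time; "joint_pos": joint angles; "qd": joint speeds; "effort": joint torques, N m; "ee_pos": TCP position; "ee_rot": TCP orientation; "ft_force": force on the tool from outside, world axes, zero at the start; "wrist_torque": the same for the moment, N m; "finger_gap": finger opening in m; "grasp_force": force on a finger pad.
Only numpy, scipy, OpenCV 4.12 (cv2) and the standard library are available. Lean on these libraries where they do the work, as an engineer would, in place of code of your own. Each camera call takes 0.05 s, during which the arm holds its last target. There are 200 camera calls.

### The job

Swing the orange-tipped clip on the microscope stage all the way in, pushing it with a fingertip, until it rests against the edge of the glass slide. Then press the green button on the control box all the way down with the fingertips, let it come back up, and withdraw. Push and press gently, do not touch the glass slide or press the red or blue button, and leave everything else standing where it is: nothing is picked up.

Things in the scene. Friction and masses are not known exactly. Their poses are not given: they have to be found in the camera images.
- stage: Microscope slide stage, fixed to the bench: black base with a 220 x 220 mm dark steel rim whose upper face is 46 mm above the bench, and on it a 200 x 200 mm bare aluminium plate, upper face 52 mm above the bench. Origin: centre of its underside, on the bench. Its yaw varies. The slide lies near the middle with its long side along the stage's y; the clip pivots near the +y side and lies on the -x side of the slide.
- slide: Glass microscope slide with a white end, 26 mm (stage x) by 76 mm (stage y), drawn 3 mm thick, fixed on the stage plate with its centre at stage x = +11 mm, y = 0. Origin: centre of its underside (52 mm above the bench); axes parallel to the stage's. Not to be touched.
- clip (a joint): Angle of the steel clip arm about its vertical pivot, rad: 0 is wide open, 0.8 (a hard stop) is fully in, with the arm parallel to the stage's y and against the slide's -x edge. It grows counterclockwise seen from above, so the post swings towards the stage's +x. Starts between 0 and 0.3. Friction only (about 0.7 N at the post); it stays where it is left.
- clip_post (a point): Centre of the top of the upright orange post (12 mm diameter, top 30 mm and foot about 2 mm above the stage plate) at the free end of the clip arm, 135 mm from the pivot. Moves with the clip. When the clip is fully in it stands at stage x = -7.5 mm, y = -50 mm, beyond the slide's end. The arm is 10 mm wide, its upper face 8 mm above the plate.
- clip_pivot (a point): Centre of the top of the clip's round steel pivot boss (28 mm diameter, 12 mm high), at stage x = -7.5 mm, y = +85 mm.
- console: Control box, fixed: grey, 150 x 220 x 50 mm, black top face 50 mm above the bench, with three push buttons in a row along its y, 65 mm apart, each in a grey housing. Origin: centre of its underside.
- green_base: Housing of the green button, fixed on the control box: 44 mm diameter, 12 mm high; the cap stands 10 mm above it when up, its top 72 mm above the bench. Origin: centre of its underside, 50 mm above the bench.
- green (a joint): How far the green button is pressed, m: 0 is up, 0.006 fully down. Springs back when let go; fully down takes 5 N.
- green_top (a point): Centre of the top face of the green button cap (28 mm diameter), facing straight up.
- red (a joint): How far the red button is pressed, m. Same kind as the green one. Not to be pressed.
- red_top (a point): Centre of the top face of the red button cap (28 mm diameter).
- blue (a joint): How far the blue button is pressed, m. Same kind as the green one. Not to be pressed.
- blue_top (a point): Centre of the top face of the blue button cap (28 mm diameter).
- objective_a: Bystander: loose aluminium microscope objective with yellow bands, 28 mm diameter, 50 mm tall, standing on the stage plate behind the slide. Origin: centre of its underside.
- objective_b: Bystander: loose aluminium objective with red bands, 28 mm diameter, 50 mm tall, standing on the bench between stage and control box. Origin: centre of its underside.
- filter_ring: Bystander: loose brass filter ring, 32 mm diameter, 8 mm tall, lying on the control box behind the buttons. Origin: centre of its underside.
- oil_bottle: Bystander: small amber bottle, 32 mm diameter, 65 mm tall, on the bench between stage and control box, farther out than the red-banded objective. Origin: centre of its underside.
- slide_box: Bystander: closed blue slide box with white lid, 86 x 101 x 33 mm, on the bench at the left. Origin: centre of its underside.
- dish: Bystander: clear shallow round dish, 90 mm diameter, 16 mm tall, on the bench at the right. Origin: centre of its underside.

How it is judged (in metres and radians):
On the way, in this order (a step that is already met when the one before it is completed fails the run):
1. the clip is fully in, against the slide, with no button pressed yet (value of joint clip above 0.74 rad and value of joint green below 0.001 m), for 0.1 s.
2. the green button is pressed down (value of joint green above 0.0045 m), for 0.05 s.
3. the green button is up again (value of joint green below 0.001 m), for 0.1 s.
At the end, for the whole second after the job is handed in: The clip is within 0.06 rad (8 mm at the post) of its stop against the slide, all three buttons are up (within 1 mm), and the two objectives, ring, bottle, slide box and dish are at rest, upright and within 15 mm of where they began (all of step 1 and value of joint each of red, blue below 0.001 m and distance of each of objective_a, objective_b, filter_ring, oil_bottle, slide_box, dish from where it was at the start of the episode below 0.015 m and angle between each of objective_a, objective_b, filter_ring, oil_bottle, slide_box, dish's own z axis and vertical below 0.3 rad and linear speed of each of objective_a, objective_b, filter_ring, oil_bottle, slide_box, dish below 0.02 m/s); the robot touches nothing.
It fails at once if the red or blue button is pressed by more than 2 mm (value of joint any of red, blue above 0.002 m).
It fails at once if the green button is pressed by more than 2 mm before the clip is in (value of joint green above 0.002 m and value of joint clip below 0.74 rad).
It fails at once if the glass slide is touched with more than 1 N (contact force between any of the fingers, the arm and slide above 1 N).
It fails at once if the clip, stage or green button is pushed with more than 25 N (contact force between the fingers and stage above 25 N or contact force between the fingers and green_base above 25 N).
It fails at once if a bystander is moved or lifted by more than 15 mm, or an objective or the bottle is tipped by more than 0.4 rad (distance of any of objective_a, objective_b, filter_ring, oil_bottle, slide_box, dish from where it was at the start of the episode above 0.015 m or angle between any of objective_a, objective_b, oil_bottle's own z axis and vertical above 0.4 rad).
It also fails if it takes over 42 s, if anything falls off the work surface, if the arm or the gripper's body presses on something with over 40 N, if the wrist force passes 120 N, or if a joint passes its speed limit or range.

## Working session

There is one attempt and no reset: what is moved stays moved. The work goes in short steps, Python scripts to look and compute and a tool call to move; the robot and the scene stay as the last step left them, time stands still between calls to the robot, and variables do not carry over. Pictures are saved under pics/ and viewed, at most 10 in all, crops included, and the job is handed in when it is done.

Besides the shell and the picture viewer there is one more tool, called after "Call:" as name(argument=value, ...) on one line, values as JSON. arm_command: Moves the arm, as the interface text tells. Its arguments: {"type":"object","properties":{"plan":{"type":"string"},"squeeze":{"type":"number"}},"required":["plan"]}

```bash
mkdir -p pics
python3 - <<'E'
from workcell import monitor, cams
import cv2,pickle
d={}
for n in("top","side"):
    c=cams.capture(n); d[n]=c; cv2.imwrite(f"pics/{n}0.png",c["frame"])
    print(n,c["fx"],c["cx"],c["cy"],c["R"],c["t"])
pickle.dump(d,open("c0.pkl","wb"))
o=monitor.get_obs(); print({k:o[k] for k in("t","ee_pos","ee_rot","finger_gap","ft_force")})
E
```

```text
top 443.54559595357557 257.8006654590991 185.61646582495598 [[ 0.00528922 -0.99993022  0.01056285]
 [-0.98104905 -0.00723472 -0.19362441]
 [ 0.19368732 -0.00933855 -0.98101886]] [-0.00675048  0.61144408  1.36575341]
side 348.90436433883656 255.7047514866009 189.5608215954524 [[ 0.92155664 -0.38813346  0.00926147]
 [-0.20804353 -0.51382354 -0.83228797]
 [ 0.32779757  0.76507372 -0.55426615]] [-0.56761745  0.17341862  0.78758448]
{'t': 0.1, 'ee_pos': array([0.26654628, 0.56496045, 0.24759646]), 'ee_rot': array([[-9.04422492e-01,  4.26637698e-01, -4.79402243e-04],
       [ 4.26637962e-01,  9.04421725e-01, -1.18066825e-03],
       [-7.01357799e-05, -1.27235411e-03, -9.99999188e-01]]), 'finger_gap': 0.08556570565206735, 'ft_force': array([ 0.30772915,  0.24755919, -0.23652104])}
```

View pics/top0.png

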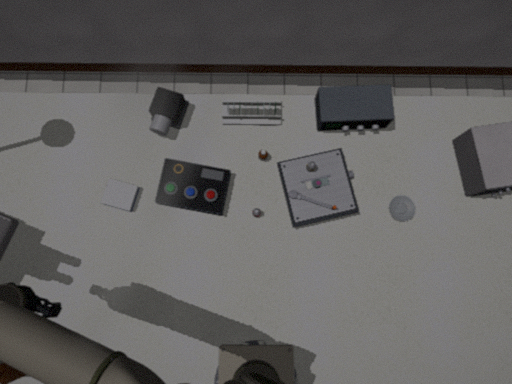

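View pics/side0.png

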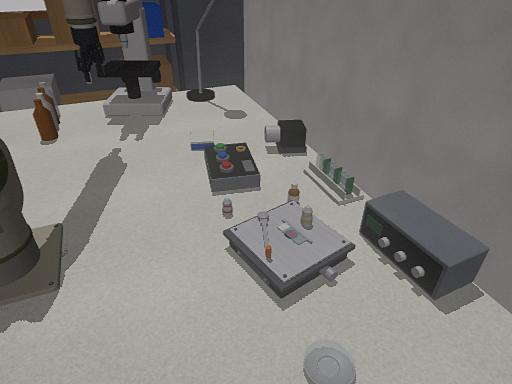

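```bash
cat > h.py <<'E'
import numpy as np,cv2
def ray(c,u,v,z):
    d=c["R"].T@np.array([(u-c["cx"])/c["fx"],(v-c["cy"])/c["fy"],1]); o=-c["R"].T@c["t"]
    return o+d*(z-o[2])/d[2]
def proj(c,X):
    p=c["R"]@np.array(X)+c["t"]; return c["fx"]*p[0]/p[2]+c["cx"],c["fy"]*p[1]/p[2]+c["cy"]
def blobs(c,lo,hi,roi,mn=4):
    x0,y0,x1,y1=roi; h=cv2.cvtColor(c["frame"],cv2.COLOR_BGR2HSV)[y0:y1,x0:x1]
    n,l,s,ce=cv2.connectedComponentsWithStats(cv2.inRange(h,lo,hi))
    return [(ce[i]+[x0,y0],s[i,4]) for i in range(1,n) if s[i,4]>=mn]
E
python3 - <<'E'
import pickle,cv2,numpy as np
from h import *
d=pickle.load(open("c0.pkl","rb")); t=d["top"]; s=d["side"]
for n,c,r1,r2 in(("top",t,(270,140,365,235),(155,155,235,215)),("side",s,(220,200,355,290),(195,135,265,195))):
  for nm,lo,hi,r,z in(("orange",(3,120,80),(18,255,255),r1,.075),("green",(45,80,50),(85,255,255),r2,.07),("blue",(100,100,60),(130,255,255),r2,.07),("red",(170,120,60),(180,255,255),r2,.07)):
    for p,a in blobs(c,lo,hi,r): print(n,nm,p.round(1),a,ray(c,*p,z).round(4))
# plate quad
g=cv2.cvtColor(t["frame"],cv2.COLOR_BGR2GRAY); x0,y0,x1,y1=270,140,365,235
m=cv2.inRange(g[y0:y1,x0:x1],0,75); m=cv2.morphologyEx(m,cv2.MORPH_CLOSE,np.ones((3,3)))
cs=max(cv2.findContours(m,cv2.RETR_EXTERNAL,2)[0],key=cv2.contourArea)
rc=cv2.minAreaRect(cs); print(rc,[ray(t,*(p+[x0,y0]),.046).round(4) for p in cv2.boxPoints(rc)])
a=cv2.resize(t["frame"][145:235,270:370],None,fx=6,fy=6,interpolation=2)
b=cv2.resize(s["frame"][140:300,190:360],None,fx=3,fy=3,interpolation=2)
cv2.imwrite("pics/a.png",cv2.convertScaleAbs(a,alpha=1.5)); cv2.imwrite("pics/b.png",cv2.convertScaleAbs(b,alpha=1.3))
E
```

```text
top orange [334. 207.] 9 [ 0.5415 -0.2435  0.075 ]
top green [169.9 187.1] 39 [0.6025 0.277  0.07  ]
top blue [190.  191.4] 61 [0.5891 0.2125 0.07  ]
top red [211.8 197.2] 4 [0.5708 0.143  0.07  ]
side orange [268.1 251.2] 58 [ 0.5371 -0.2521  0.075 ]
side green [219.8 145.4] 38 [0.5986 0.2642 0.07  ]
side blue [201.7 145.5] 64 [0.543  0.2858 0.07  ]
side blue [222.2 154.4] 44 [0.5859 0.2018 0.07  ]
((49.00197982788086, 47.5802001953125), (67.96621704101562, 70.98694610595703), 77.27564239501953) [array([ 0.6928, -0.0653,  0.046 ]), array([ 0.748 , -0.2948,  0.046 ]), array([ 0.5272, -0.3356,  0.046 ]), array([ 0.4755, -0.1123,  0.046 ])]
```

View pics/a.png

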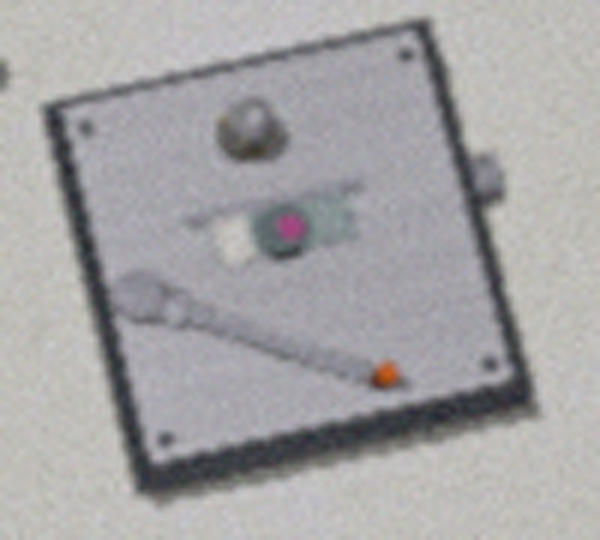

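Run:
```python
import pickle
from h import *
d=pickle.load(open("c0.pkl","rb")); t=d["top"]; s=d["side"]
P=lambda x,y,z: ray(t,270+(x+.5)/6-.5,145+(y+.5)/6-.5,z)
S=[P(*p,.052) for p in((86,128),(405,54),(489,364),(166,440))]
c=sum(S)/4; y=(S[0]+S[3]-S[1]-S[2])[:2]; x=(S[0]+S[1]-S[2]-S[3])[:2]
print(np.array(S).round(4),c.round(4)); ax=np.arctan2(x[1],x[0]);ay=np.arctan2(-y[0],y[1]);print("yaw",np.degrees([ax,ay]),np.linalg.norm(x)/2,np.linalg.norm(y)/2)
th=(ax+ay)/2; Rz=np.array([[np.cos(th),-np.sin(th)],[np.sin(th),np.cos(th)]])
W=lambda p:c[:2]+Rz@p
print("pivot pred",W([-.0075,.085]),"seen",P(140,298,.064))
print("post seen",P(386,375,.08)); post=P(386,375,.08)[:2]; q=Rz.T@(post-c[:2])-[-.0075,.085]; print("clip ang",np.arctan2(-q[0],-q[1])*1, np.linalg.norm(q))
print("final post",W([-.0075,-.05]),"slide c",W([.011,0]))
for n,u,z in(("objA",(252,105),.102),):print(n,P(*u,z), Rz.T@(P(*u,z)[:2]-c[:2]))
print("side check: postfit", proj(s,[*post,.08]),"green",proj(s,[.6025,.277,.07]), "screws",[np.round(proj(s,q)) for q in S])
```

```text
[[ 0.6792 -0.0878  0.052 ]
 [ 0.7222 -0.2628  0.052 ]
 [ 0.551  -0.3029  0.052 ]
 [ 0.5089 -0.1293  0.052 ]] [ 0.6153 -0.1957  0.052 ]
yaw [13.42653542 13.71369533] 0.17551682472081795 0.17938951956729807
pivot pred [ 0.58807962 -0.11484451] seen [ 0.58335835 -0.11518507  0.064     ]
post seen [ 0.54047191 -0.24232264  0.08      ]
clip ang 0.5942611204357446 0.13607779294930078
final post [ 0.61975536 -0.24607579] slide c [ 0.62600715 -0.19313086]
objA [ 0.68005149 -0.17172686  0.102     ] [0.06855775 0.00812578]
side check: postfit (np.float64(267.6918682650134), np.float64(246.003923729595)) green (np.float64(219.7830613107152), np.float64(143.61592396351242)) screws [array([291., 203.]), array([344., 240.]), array([284., 274.]), array([235., 228.])]
```

View pics/b.png

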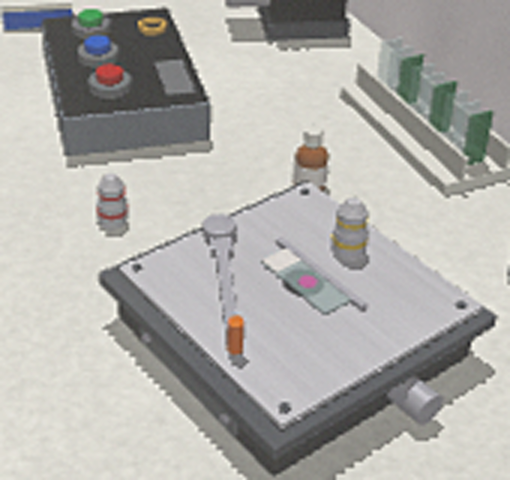

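```bash
cat >> h.py <<'E'
from scipy.spatial.transform import Rotation as Ro
def Rt(phi):
    p=np.radians(phi); x=-np.array([np.cos(p),np.sin(p),0]); z=np.array([0,0,-1.]); return np.c_[x,np.cross(z,x),z]
def rel(p,R,q,Rq):
    return np.r_[R.T@(np.array(q)-p)/.25, Ro.from_matrix(R.T@Rq).as_rotvec()/np.pi].round(3)
def seq(wps,p=None,R=None):
    from workcell import monitor
    o=monitor.get_obs(); p=o["ee_pos"];R=o["ee_rot"]
    for q,phi in wps:
        print(rel(p,R,q,Rt(phi))); p,R=np.array(q),Rt(phi)
E
python3 -c "
from h import *
seq([((.40,.37,.24),-3),((.5,.15,.24),-3),((.53,-.05,.24),-3),((.50,-.228,.2),-3)])"
```

```text
[-0.816 -0.478  0.031 -0.    -0.    -0.124]
[-0.446 -0.858  0.     0.     0.     0.   ]
[-0.162 -0.793  0.     0.     0.     0.   ]
[ 0.083 -0.717  0.16   0.     0.     0.   ]
```

Call:
arm_command(plan="-0.816 -0.478 0.031 0 0 -0.124 0; -0.816 -0.478 0.031 0 0 -0.124 0; -0.816 -0.478 0.031 0 0 -0.124 0; -0.816 -0.478 0.031 0 0 -0.124 0; -0.816 -0.478 0.031 0 0 -0.124 0; -0.816 -0.478 0.031 0 0 -0.124 0", squeeze=20)

```text
t: 0.85
ee_pos: [0.3997, 0.3706, 0.2404]
ee_rot: [[-0.999, 0.051, -0.001], [0.051, 0.999, 0.0], [0.001, 0.0, -1.0]]
ft_force: [0.1, 0.9, 0.6]
finger_gap: -0.0001
grasp_force: 0.0
```

Call:
arm_command(plan="-0.446 -0.858 0 0 0 0 0; -0.446 -0.858 0 0 0 0 0; -0.446 -0.858 0 0 0 0 0; -0.446 -0.858 0 0 0 0 0; -0.446 -0.858 0 0 0 0 0; -0.446 -0.858 0 0 0 0 0")

```text
t: 1.6
ee_pos: [0.5, 0.1522, 0.2403]
ee_rot: [[-0.999, 0.049, -0.001], [0.049, 0.999, 0.0], [0.001, 0.0, -1.0]]
ft_force: [0.7, 0.1, -0.5]
finger_gap: 0.0001
grasp_force: 0.0
```

Call:
arm_command(plan="-0.162 -0.793 0 0 0 0 0; -0.162 -0.793 0 0 0 0 0; -0.162 -0.793 0 0 0 0 0; -0.162 -0.793 0 0 0 0 0; -0.162 -0.793 0 0 0 0 0; -0.162 -0.793 0 0 0 0 0")

```text
t: 2.35
ee_pos: [0.5309, -0.0468, 0.2403]
ee_rot: [[-0.999, 0.047, -0.0], [0.047, 0.999, 0.001], [0.0, 0.001, -1.0]]
ft_force: [-0.3, 0.3, -0.6]
finger_gap: 0.0
grasp_force: 0.0
```

Call:
arm_command(plan="0.083 -0.717 0.16 0 0 0 0; 0.083 -0.717 0.16 0 0 0 0; 0.083 -0.717 0.16 0 0 0 0; 0.083 -0.717 0.16 0 0 0 0; 0.083 -0.717 0.16 0 0 0 0; 0.083 -0.717 0.16 0 0 0 0")

```text
t: 3.1
ee_pos: [0.502, -0.2254, 0.2007]
ee_rot: [[-0.999, 0.047, 0.001], [0.047, 0.999, 0.001], [-0.0, 0.001, -1.0]]
ft_force: [0.9, -0.1, 0.6]
finger_gap: 0.0001
grasp_force: 0.0
```

Call:
arm_command(plan="0.01 -0.014 0.2 0 0 0 0; 0.01 -0.014 0.3 0 0 0 0; 0.01 -0.014 0.38 0 0 0 0; 0.01 -0.014 0.44 0 0 0 0; 0.01 -0.014 0.44 0 0 0 0; 0.01 -0.014 0.44 0 0 0 0")

```text
t: 3.85
ee_pos: [0.4989, -0.231, 0.0913]
ee_rot: [[-0.999, 0.051, 0.001], [0.051, 0.999, -0.0], [-0.001, -0.0, -1.0]]
ft_force: [-0.0, -0.2, 0.1]
finger_gap: -0.0001
grasp_force: 0.0
```

Run:
```python
from workcell import cams
import cv2
from h import *
s=cams.capture("side")
cv2.imwrite("pics/s1.png",cv2.convertScaleAbs(cv2.resize(s["frame"][140:300,190:360],None,fx=4,fy=3.7,interpolation=2),alpha=1.3))
seq([((.5245,-.2360,.086),-3),((.54,-.2445,.086),-3),((.56,-.247,.086),-3),((.58,-.2485,.086),-3),((.59,-.2485,.086),-3)])
```

```text
[-0.103 -0.014  0.022 -0.     0.     0.   ]
[-0.064 -0.031  0.     0.     0.     0.   ]
[-0.08  -0.006  0.     0.     0.     0.   ]
[-0.08  -0.002  0.     0.     0.     0.   ]
[-0.04   0.002  0.     0.     0.     0.   ]
```

View pics/s1.png

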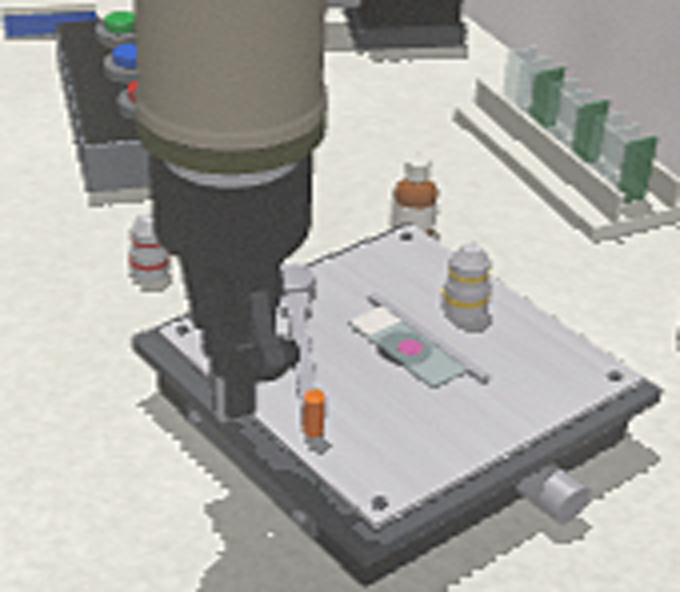

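Call:
arm_command(plan="-0.03 -0.02 0.024 0 0 0 0; -0.06 -0.03 0.024 0 0 0 0; -0.09 -0.035 0.024 0 0 0 0; -0.11 -0.04 0.024 0 0 0 0; -0.13 -0.045 0.024 0 0 0 0; -0.15 -0.05 0.024 0 0 0 0; -0.17 -0.052 0.024 0 0 0 0; -0.19 -0.055 0.024 0 0 0 0; -0.21 -0.058 0.024 0 0 0 0; -0.23 -0.06 0.024 0 0 0 0; -0.25 -0.06 0.024 0 0 0 0; -0.27 -0.06 0.024 0 0 0 0; -0.29 -0.058 0.024 0 0 0 0; -0.31 -0.056 0.024 0 0 0 0; -0.33 -0.055 0.024 0 0 0 0; -0.35 -0.052 0.024 0 0 0 0; -0.37 -0.05 0.024 0 0 0 0; -0.37 -0.05 0.024 0 0 0 0; -0.37 -0.05 0.024 0 0 0 0")

```text
t: 6.28
ee_pos: [0.59, -0.2485, 0.0845]
ee_rot: [[-0.999, 0.051, 0.0], [0.051, 0.999, -0.0], [-0.0, -0.0, -1.0]]
ft_force: [-0.3, -0.3, 0.6]
finger_gap: -0.0001
grasp_force: 0.0
```

Run:
```python
from workcell import cams
import cv2
from h import *
s=cams.capture("side")
print([(p.round(1),a,ray(s,*p,.07).round(4)) for p,a in blobs(s,(3,120,80),(18,255,255),(220,200,355,290))])
cv2.imwrite("pics/s2.png",cv2.convertScaleAbs(cv2.resize(s["frame"][140:300,190:360],None,fx=4,fy=3.7,interpolation=2),alpha=1.3))
```

```text
[(array([297.9, 245. ]), np.int32(43), array([ 0.6069, -0.2546,  0.07  ]))]
```

View pics/s2.png

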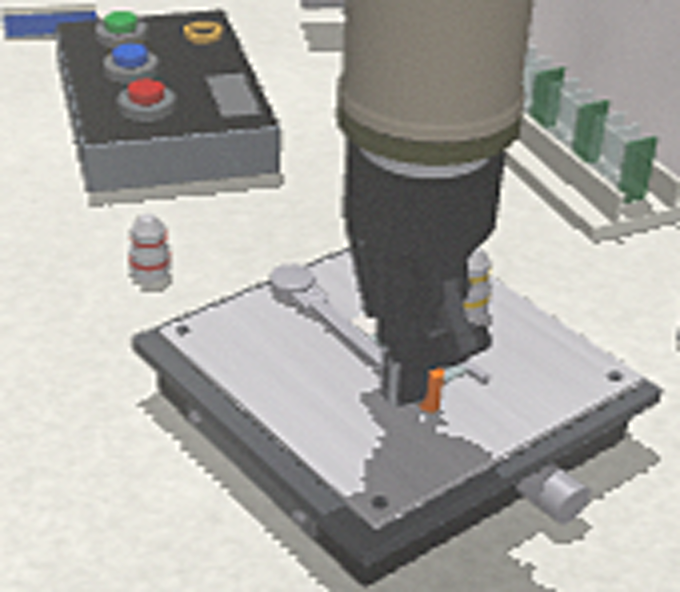

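Call:
arm_command(plan="-0.008 0.002 0 0 0 0 0; -0.016 0.004 0 0 0 0 0; -0.024 0.006 0 0 0 0 0; -0.032 0.008 0 0 0 0 0; -0.036 0.008 0 0 0 0 0; -0.036 0.008 0 0 0 0 0")

```text
t: 7.08
ee_pos: [0.5988, -0.2467, 0.0844]
ee_rot: [[-0.999, 0.051, -0.001], [0.051, 0.999, 0.0], [0.001, 0.0, -1.0]]
ft_force: [-1.4, 0.3, 0.3]
finger_gap: -0.0
grasp_force: 1.6
```

Call:
arm_command(plan="-0.006 0.002 0 0 0 0 0; -0.012 0.004 0 0 0 0 0; -0.012 0.004 0 0 0 0 0")

```text
t: 7.45
ee_pos: [0.5994, -0.2467, 0.0841]
ee_rot: [[-0.999, 0.053, -0.005], [0.053, 0.999, 0.001], [0.005, 0.0, -1.0]]
ft_force: [-14.1, 0.1, 7.9]
finger_gap: 0.0004
grasp_force: 7.1
```

Call:
arm_command(plan="0.04 0 0 0 0 0 0; 0.1 0 0 0 0 0 0; 0.14 0 0 0 0 0 0; 0.16 0 -0.1 0 0 0 0; 0.16 0 -0.3 0 0 0 0; 0.16 0 -0.5 0 0 0 0; 0.16 0 -0.6 0 0 0 0; 0.16 0 -0.6 0 0 0 0")

```text
t: 8.45
ee_pos: [0.5632, -0.2443, 0.2369]
ee_rot: [[-0.999, 0.051, 0.005], [0.051, 0.999, -0.001], [-0.005, -0.001, -1.0]]
ft_force: [-0.0, 0.3, 0.6]
finger_gap: 0.0
grasp_force: 0.0
```

Run:
```python
from workcell import cams
from h import *
s=cams.capture("side");t=cams.capture("top")
for n,c,r,r2 in(("s",s,(220,200,355,290),(195,135,265,195)),("t",t,(270,140,365,235),(155,155,235,215))):
  print(n,[(p.round(1),a,ray(c,*p,.07).round(4)) for p,a in blobs(c,(3,120,80),(18,255,255),r)],"pred",proj(c,(.6198,-.2461,.07)))
  print("green",[(p,a,ray(c,*p,.07).round(4)) for p,a in blobs(c,(45,80,50),(85,255,255),r2)])
seq([((.56,-.04,.23),-3),((.57,.17,.23),-3),((.602,.275,.16),-3)])
im=np.vstack([cv2.resize(t["frame"][145:235,150:370],None,fx=3,fy=3),cv2.resize(s["frame"][130:300,190:360],(660,320))])
cv2.imwrite("pics/m.png",cv2.convertScaleAbs(im,alpha=1.3))
```

```text
s [(array([300.3, 243.3]), np.int32(54), array([ 0.6144, -0.2517,  0.07  ]))] pred (np.float64(301.2698252848457), np.float64(241.03504717176276))
green [(array([219.84210526, 145.42105263]), np.int32(38), array([0.5986, 0.2642, 0.07  ]))]
t [] pred (np.float64(333.8431585626681), np.float64(182.99681268098587))
green [(array([170.12820513, 187.12820513]), np.int32(39), array([0.6025, 0.2761, 0.07  ]))]
[ 0.05   0.813  0.016  0.    -0.     0.   ]
[0.004 0.841 0.    0.    0.    0.   ]
[-0.106  0.426  0.28   0.     0.     0.   ]
```

View pics/m.png

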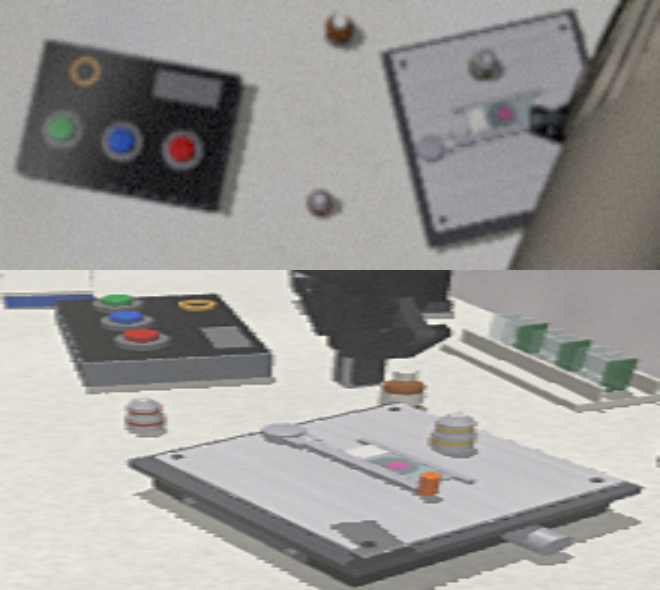

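Call:
arm_command(plan="0.05 0.813 0 0 0 0 0; 0.05 0.813 0 0 0 0 0; 0.05 0.813 0 0 0 0 0; 0.05 0.813 0 0 0 0 0; 0.05 0.813 0 0 0 0 0; 0.05 0.813 0 0 0 0 0")

```text
t: 9.3
ee_pos: [0.5599, -0.0425, 0.2341]
ee_rot: [[-0.999, 0.054, -0.001], [0.054, 0.999, -0.001], [0.001, -0.001, -1.0]]
ft_force: [0.4, -0.9, 0.0]
finger_gap: -0.0004
grasp_force: 0.0
```

Call:
arm_command(plan="0.004 0.841 0 0 0 0 0; 0.004 0.841 0 0 0 0 0; 0.004 0.841 0 0 0 0 0; 0.004 0.841 0 0 0 0 0; 0.004 0.841 0 0 0 0 0; 0.004 0.841 0 0 0 0 0")

```text
t: 10.05
ee_pos: [0.5705, 0.1665, 0.2345]
ee_rot: [[-0.998, 0.055, 0.0], [0.055, 0.998, -0.001], [-0.0, -0.001, -1.0]]
ft_force: [0.4, -0.4, -0.0]
finger_gap: 0.0003
grasp_force: 0.0
```

Call:
arm_command(plan="-0.106 0.426 0 0 0 0 0; -0.106 0.426 0 0 0 0 0; -0.106 0.426 0.1 0 0 0 0; -0.106 0.426 0.2 0 0 0 0; -0.106 0.426 0.28 0 0 0 0; -0.106 0.426 0.28 0 0 0 0; -0.106 0.426 0.28 0 0 0 0")

```text
t: 10.92
ee_pos: [0.6025, 0.2743, 0.1657]
ee_rot: [[-0.999, 0.052, 0.001], [0.052, 0.999, 0.001], [-0.001, 0.001, -1.0]]
ft_force: [0.7, -0.0, -0.4]
finger_gap: -0.0
grasp_force: 0.0
```

Run:
```python
from h import *
seq([((.602,.2755,.1),-3),((.602,.2755,.092),-3)])
```

```text
[0.002 0.005 0.263 0.    0.    0.   ]
[0.    0.    0.032 0.    0.    0.   ]
```

Call:
arm_command(plan="0.002 0.005 0.1 0 0 0 0; 0.002 0.005 0.2 0 0 0 0; 0.002 0.005 0.26 0 0 0 0; 0.002 0.005 0.28 0 0 0 0; 0.002 0.005 0.28 0 0 0 0")

```text
t: 11.55
ee_pos: [0.6017, 0.2761, 0.0952]
ee_rot: [[-0.999, 0.051, 0.001], [0.051, 0.999, 0.0], [-0.001, 0.0, -1.0]]
ft_force: [-0.4, 1.2, 0.8]
finger_gap: -0.0001
grasp_force: 0.0
```

Run:
```python
from workcell import cams
from h import *
s=cams.capture("side")
cv2.imwrite("pics/g.png",cv2.convertScaleAbs(cv2.resize(s["frame"][90:190,180:280],None,fx=6,fy=6,interpolation=2),alpha=1.3))
```

```text
(no output)
```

View pics/g.png

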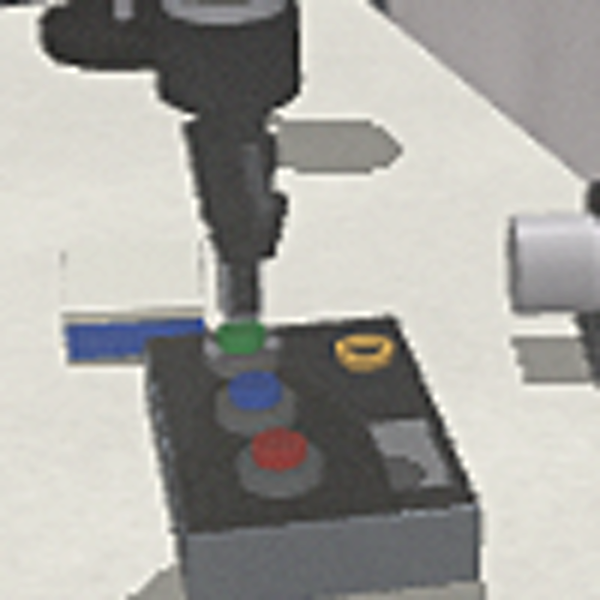

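Call:
arm_command(plan="0 -0.012 0.01 0 0 0 0; 0 -0.012 0.018 0 0 0 0; 0 -0.012 0.024 0 0 0 0; 0 -0.012 0.03 0 0 0 0; 0 -0.012 0.034 0 0 0 0; 0 -0.012 0.034 0 0 0 0")

```text
t: 12.35
ee_pos: [0.6013, 0.2729, 0.0862]
ee_rot: [[-0.999, 0.051, 0.0], [0.051, 0.999, 0.0], [-0.0, 0.0, -1.0]]
ft_force: [-0.6, -2.0, 3.6]
finger_gap: -0.0
grasp_force: 1.5
```

Contact with 3.6 N; continue gently.

Call:
arm_command(plan="0 0 0.006 0 0 0 0; 0 0 0.012 0 0 0 0; 0 0 0.014 0 0 0 0; 0 0 0.014 0 0 0 0")

```text
t: 12.85
ee_pos: [0.6014, 0.2729, 0.0832]
ee_rot: [[-0.999, 0.051, 0.0], [0.051, 0.999, 0.0], [-0.0, 0.0, -1.0]]
ft_force: [-2.4, -2.8, 7.7]
finger_gap: -0.0
grasp_force: 4.3
```

Call:
arm_command(plan="0 0 0.002 0 0 0 0; 0 0 0.004 0 0 0 0; 0 0 0.004 0 0 0 0")

```text
t: 13.22
ee_pos: [0.6014, 0.273, 0.083]
ee_rot: [[-0.999, 0.051, 0.0], [0.051, 0.999, 0.001], [-0.0, 0.001, -1.0]]
ft_force: [-5.8, -3.1, 15.7]
finger_gap: -0.0001
grasp_force: 7.7
```

Force jumped to 15.7 N with no further travel: the button is at its bottom stop. Withdraw.

Call:
arm_command(plan="0 0 -0.03 0 0 0 0; 0 0 -0.08 0 0 0 0; 0 0 -0.2 0 0 0 0; 0 0 -0.4 0 0 0 0; 0 0 -0.6 0 0 0 0; 0 0 -0.6 0 0 0 0; 0 0 -0.6 0 0 0 0; 0 0 -0.6 0 0 0 0; 0 0 -0.6 0 0 0 0")

```text
t: 14.35
ee_pos: [0.6008, 0.2729, 0.2304]
ee_rot: [[-0.999, 0.051, -0.002], [0.051, 0.999, -0.001], [0.002, -0.001, -1.0]]
ft_force: [0.0, -0.2, -0.4]
finger_gap: 0.0002
grasp_force: 0.0
```

Run:
```python
from workcell import cams
from h import *
s=cams.capture("side")
cv2.imwrite("pics/f.png",cv2.convertScaleAbs(cv2.resize(s["frame"][130:300,190:360],None,fx=3.5,fy=3.5),alpha=1.3))
print(blobs(s,(3,120,80),(18,255,255),(220,200,355,290)),blobs(s,(45,80,50),(85,255,255),(195,135,265,195)))
```

```text
[(array([300.33333333, 243.27777778]), np.int32(54))] [(array([219.8974359 , 145.48717949]), np.int32(39))]
```

View pics/f.png

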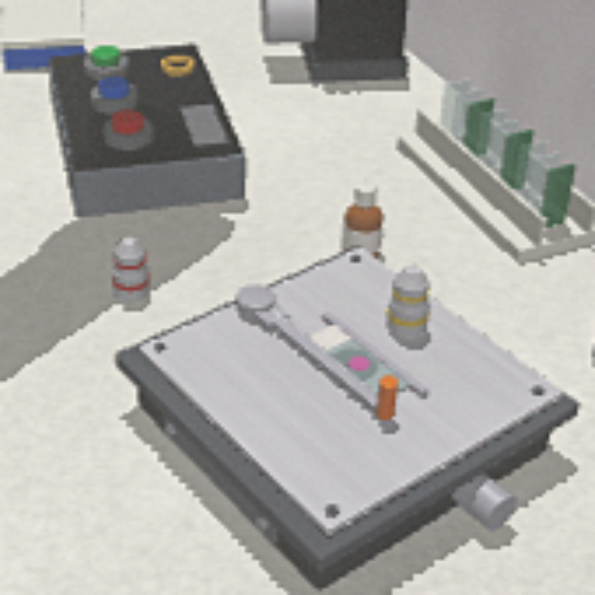

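The clip lies along the slide's edge with its post at pixel (300,243). The green button is back up at (220,145), and the other objects in view stand undisturbed.

```bash
python3 -c "
from workcell import hand_in
print(hand_in())"
```

```text
the job is handed in; nothing more can be done
None
```

The clip is swung in to its stop against the slide, the green button was pressed fully down and is up again, the arm is withdrawn, and the job is handed in; no verdict was returned.

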